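Prop the multimeter on the sloping bench rest

TASK

Put the grey handheld multimeter up on the sloping meter rest so that it can be read: back flat on the plate, screen end uppermost, pointing straight up the slope in the middle of the plate, tail resting on the cross-bar ledge. The plate is slippery and the ledge is clamped, only lightly, at a different height each time: bring the tail down gently until it just rests on the ledge, without pushing the ledge along, and only then let go, so that the meter does not drop or slide. Do not ram the rest, and leave the other things on the bench where they are.

Things in the scene. Friction and masses are not known exactly. Their poses are not given: they have to be found in the camera images.
- meter: Handheld multimeter, grey block 160 mm long (x), 62 wide (y), 36 thick (z), about 0.36 kg (varies), lying on its back. Origin: centre of its underside (back). x points to the screen end, z out of the face. Pale screen towards +x; dial 34 across, 9 high, 12 to the -x side of the middle; dark sockets near the -x end (tail). Grip it across y; centre of mass near the middle.
- meter_tail (a point): Middle of the lower edge of the multimeter's tail end (the end away from the screen): 80 along its -x from the origin, at the back's level. Axes as meter.
- rest: Fixed meter rest: steel foot 200 x 200 x 10 mm, legs, sloping plate rising to its +x; at the left or right place. Origin: centre of the foot's underside. The ledge across the plate: a dark bar 190 wide, 14 thick along the slope, 22 off the face, two knobs on top (+-70 from the middle, 9 higher). Clamped at a different height each time, not reported: see or feel for it. It slips at about 14 N.
- rest_plate: The rest's polished, slippery plate, 240 mm up the slope (x), 200 wide (y), 8 thick, 30 degrees from level. Origin: middle of the lower edge of its upper face, 35 above the bench; x points up the slope, z out of the upper face. The ledge's upper side, on which the meter's tail rests, lies anywhere from x = 30 to 80 mm.
- driver: Bystander: black-handled screwdriver, 160 long, lying along x between the two working places (origin: at its underside). Leave it alone.
- spool: Bystander: grey steel bobbin 60 across, 48 high, standing near the robot (origin: centre of its underside). Leave it alone.
- freqbox: Bystander: aluminium instrument box with a finned top, 75 x 100 x 45, beyond the working places (origin: centre of its underside). Leave it alone.
- jar: Bystander: amber glass jar, 50 across, 75 high, near left (origin: centre of its underside). Leave it alone.
- tester: Bystander: small black pocket tester, 55 x 95 x 24, lying flat near right (not the multimeter) (origin: centre of its underside). Leave it alone.
- dish: Bystander: shallow steel dish, 90 across, 28 high, near left (origin: centre of its underside). Leave it alone.
- can: Bystander: plain aluminium can, 60 across, 100 high, near right (origin: centre of its underside). Leave it alone.
Not all that is in view belongs to the job. What is shaped like the meter but pink is not meant.

How it is judged:
At the end, for the whole second after the job is handed in: Meter released and at rest, held by the ledge: back flat on the plate (5 mm, 6 degrees), within 6 degrees of straight up the slope, screen end uppermost, within 20 mm of the plate's middle line, tail 22 to 88 mm up the plate (x of meter in the frame of rest_plate between 0.102 and 0.167 m and y of meter in the frame of rest_plate between -0.02 and 0.02 m and z of meter in the frame of rest_plate between -0.005 and 0.005 m and x of meter_tail in the frame of rest_plate below 0.088 m and angle between the x axis of meter and the x axis of rest_plate, either way round below 0.1 rad and angle between the z axis of meter and the z axis of rest_plate, either way round below 0.1 rad and angle between meter's own z axis and vertical below 1.2 rad and contact force between meter and rest above 0.5 N and contact force between meter and the fingers below 0.2 N and linear speed of meter below 0.01 m/s and angular speed of meter below 0.1 rad/s); the robot touches nothing.
It fails at once if The meter moves faster than 0.25 m/s while not held by the fingers (let go too early: it dropped or slid more than several mm) (contact force between meter and the fingers below 0.3 N and linear speed of meter above 0.25 m/s).
It fails at once if The meter is pressed against the rest with more than 100 N (contact force between meter and rest above 100 N).
It fails at once if The ledge is pushed more than 6 mm from where it was clamped (distance of ledge_c0 from where it was at the start of the episode above 0.006 m).
It fails at once if A bystander (driver, spool, freqbox, jar, tester, dish, can) is moved more than 25 mm (distance of any of driver, spool, freqbox, jar, tester, dish, can from where it was at the start of the episode above 0.025 m).
It also fails if it takes over 54 s, if anything falls off the work surface, if the arm or the gripper's body presses on something with over 40 N, if the wrist force passes 120 N, or if a joint passes its speed limit or range.

ROBOT

A 6-joint arm with a two-finger parallel gripper is mounted at the origin on the work surface. World frame = base frame: x ahead of the robot, y to its left, z up, the work surface at z = 0. Lengths are in m, angles in rad, forces in N, time in s.
With the tool pointing down it reaches from about 0.35 to 0.775 m from the base axis. Payload 7.3 kg.
Tool frame: the origin (TCP) lies on the mounting face of the last link; the fingertips stand 178 mm ahead of it and the grasp point (between the pads) lies 159 mm ahead of it (robot.tcp_to_tips is the distance from the TCP to the fingertips, in m); z points along the fingers, y is the direction in which the jaws open and shut (so a half turn about z gives the same grasp; the last joint's range is limited). The gripper opens to 92 mm and grips with 3 to 60 N. Pads are 19 mm wide; open, the fingers measure 130 mm over their backs; the gripper's body (75 mm by 190 mm) begins 47 mm behind the grasp point.
Start: joints at [0.964, 0.342, 1.524, -0, 1.275, -0.146], TCP at [0.233, 0.47, 0.405] pointing down, gripper open.
Joint ranges: [-2.53, 2.53], [-0.77, 2.02], [0.04, 2.7], [-1, 4.14], [0.28, 2.66], [-3.11, 3.11]. Speed limits (rad/s): [2.57, 2.57, 3.14, 3.14, 3.14, 3.14].

INTERFACE

Orientations are given as [roll, pitch, yaw] about the fixed x, y, z axes, in that order (R = Rz(yaw) Ry(pitch) Rx(roll)).
In Python, from cell import robot, viewer gives the robot as it stands.
- The arm moves only by the shell command python3 -m creep 'ROWS' [OPENING] [FORCE]. ROWS is JSON, a list that holds one entry, the list of rows, each a list of 6 numbers: the shift along the world's x, y, z in mm, then the turn, a rotation vector about the world's x, y, z in degrees. A call has 1 to 5 rows; each row shifts and turns the pose as measured when the row begins; what a row does not reach is not made up. A row lasts 1/12 s, in which the tool goes at most 41.7 mm and 7.16 degrees, less where a joint would pass 70% of its speed; a pose out of reach is approached as far as the arm can. A call with a gripper value outside its range is refused whole. OPENING is the closure, from -1 (fully open) to 1 (shut), set as the call begins (- or left out, the last holds). The fingers move at their own pace and stop on an object; FORCE is the grip in N (left out, the last holds). Time passes only in rows, so rows that do not move let the fingers close. It gives the time, the measured TCP pose, the force and the opening at its end, in the units of the state.
- robot.observe(): the state, without advancing time (a new reading comes with each control period).
- viewer.read_camera(name): name is "side" or "top" or "wrist"; returns the picture (384x512x3 uint8, blue, green, red); there is no depth.
- viewer.camera_model(name): a dict with "fx", "fy", "cx", "cy" (pixels), "pose" (4x4, takes a point from camera to world coordinates); the wrist camera has in their place "mount" (4x4, takes a point from camera to tool coordinates, whose origin is the TCP and whose axes are the flange's). Camera axes: x right, y up, looking along -z (the intrinsics and any distortion apply to the point x, -y, -z); pixel columns grow to the right and rows downward; lengths in m; the calibration is good to about 2 mm. The wrist camera is an equidistant fisheye: a pixel r from the principal point sees the ray r / f radians off the axis. A picture is of the moment at which its call begins: read the wrist's pose just before it. camera_model takes no time and is no camera call.
- robot.hand_in(): hands the job in, once; it reports no verdict.
The state is a dict: "time": time; "qpos": joint angles; "qvel": joint speeds; "joint_efforts": joint torques, N m; "tool_pos": TCP position; "tool_rot": TCP orientation; "contact_force": force on the tool from outside, world axes, zero at the start; "torque": the same for the moment, N m; "opening": finger opening in m.
Only numpy, scipy, OpenCV 4.12 (cv2) and the standard library are available. Lean on these libraries where they do the work, as an engineer would, in place of code of your own. Each camera call takes 0.05 s, during which the arm holds its last target. There are 200 camera calls.

## Working session

There is one attempt and no reset: what is moved stays moved. The work goes in short steps, Python scripts to look and compute and a shell command to move; the robot and the scene stay as the last step left them, time stands still between calls to the robot, and variables do not carry over. Pictures are saved under pics/ and viewed, about 8 in all and at most 12, crops included, and the job is handed in when it is done.

```bash
ls; mkdir -p pics
python3 - <<'E'
from cell import robot, viewer
import cv2
print(robot.observe())
for n in("top","side"):
    cv2.imwrite(f"pics/{n}0.png",viewer.read_camera(n)); m=viewer.camera_model(n); print(n,m)
print(viewer.camera_model("wrist"))
E
```

```text
pics
{'time': 0.0, 'qpos': array([ 9.64002673e-01,  3.42708931e-01,  1.52505031e+00,  8.80205314e-06,
        1.27540186e+00, -1.46007482e-01]), 'qvel': array([ 0.00068288,  0.00109684, -0.00078527,  0.00053088,  0.00146191,
        0.00045059]), 'joint_efforts': array([ 5.38623990e-04, -4.31252074e+01, -2.44216079e+01,  7.18873786e-02,
        5.59697184e-02, -1.56639476e-04]), 'tool_pos': array([0.23333983, 0.47013011, 0.40404029]), 'tool_rot': array([-3.14004212e+00, -2.36518889e-04,  2.68080373e+00]), 'contact_force': array([ 0.44364497, -0.49281876,  0.14551048]), 'torque': array([-0.00761312, -0.023744  , -0.03301909]), 'opening': 0.09142339311021641}
top {'fx': 385.32662801909356, 'fy': 385.32662801909356, 'cx': 258.94799331108555, 'cy': 188.2953804875761, 'pose': array([[ 0.028272  ,  0.98269373, -0.18306755,  0.27094124],
       [-0.99939077,  0.03153736,  0.01494959,  0.00575028],
       [ 0.02046434,  0.18253336,  0.98298666,  1.40637411],
       [ 0.        ,  0.        ,  0.        ,  1.        ]])}
side {'fx': 493.1567547229477, 'fy': 493.1567547229477, 'cx': 255.48718072799494, 'cy': 200.58315443129445, 'pose': array([[-0.99480062,  0.08017348, -0.06280073,  0.4509509 ],
       [-0.10164792, -0.74363747,  0.66081088,  0.94719877],
       [ 0.00627853,  0.66375864,  0.74792049,  1.15656374],
       [ 0.        ,  0.        ,  0.        ,  1.        ]])}
{'fx': 297.3186396354542, 'fy': 297.3186396354542, 'cx': 251.51095882274046, 'cy': 190.93302371581427, 'mount': array([[ 2.18314455e-04,  9.54069383e-01,  2.99585654e-01,
         8.06687445e-02],
       [ 9.99999629e-01,  4.14331751e-05, -8.60670378e-04,
        -3.56526664e-04],
       [-8.33552042e-04,  2.99585731e-01, -9.54069020e-01,
         2.00927157e-02],
       [ 0.00000000e+00,  0.00000000e+00,  0.00000000e+00,
         1.00000000e+00]])}
```

View pics/top0.png

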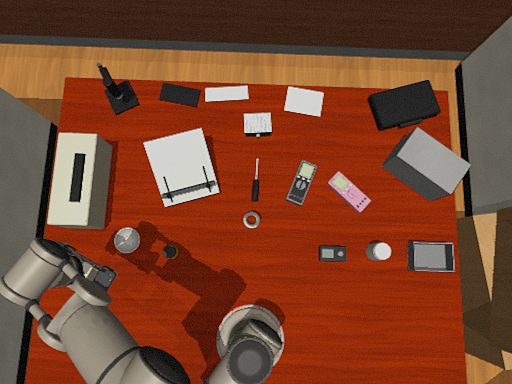

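View pics/side0.png

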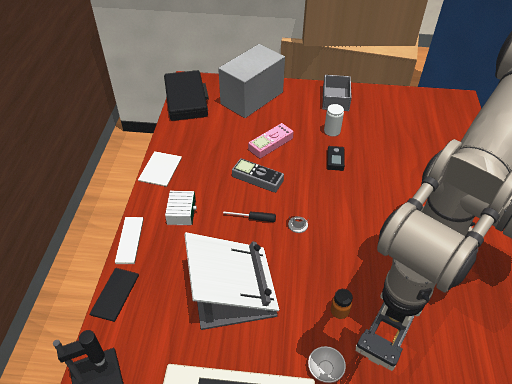

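The top view shows the rest on the left at about (182,167), with its ledge near (188,190). The meter is at (302,182) with its screen end at the top (306,168), and the pink decoy is at (350,190). The side view agrees. Next I'll enlarge crops to get corner pixels.

Run:
```python
import cv2,numpy as np
t=cv2.imread("pics/top0.png");s=cv2.imread("pics/side0.png")
def crop(im,x,y,w,h,k): 
    c=cv2.resize(im[y:y+h,x:x+w],None,fx=k,fy=k,interpolation=cv2.INTER_CUBIC)
    for i in range(0,w,10): cv2.putText(c,str(x+i),(i*k,8),0,.3,(0,255,255),1); cv2.line(c,(i*k,10),(i*k,14),(0,255,255),1)
    for j in range(0,h,10): cv2.putText(c,str(y+j),(0,j*k+4),0,.3,(0,255,255),1)
    return c
a=crop(t,135,120,100,100,4);b=crop(s,180,225,100,105,4)
c=crop(t,280,155,50,50,7);d=crop(s,228,150,62,50,6)
A=np.zeros((600,800,3),np.uint8)
def put(im,x,y): 
    h=min(im.shape[0],600-y);w=min(im.shape[1],800-x);A[y:y+h,x:x+w]=im[:h,:w]
put(a[:400],0,0);put(b,400,0);cv2.imwrite("pics/rest.png",A[:420])
A[:]=0;put(c,0,0);put(d,360,0);cv2.imwrite("pics/meter.png",A[:350,:740])
```

```text
(no output)
```

View pics/rest.png

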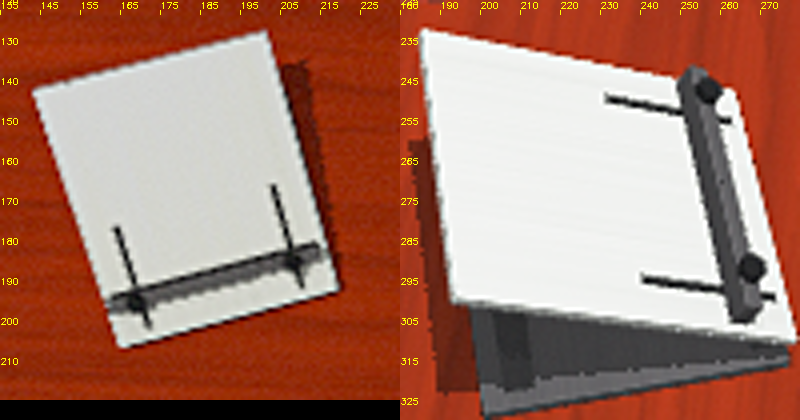

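View pics/meter.png

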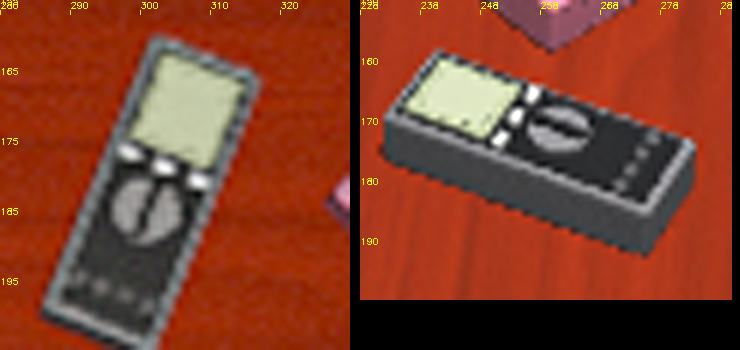

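Corner pixels are readable in both views. The ledge's contact line in the side crop runs from about (680,85) to (733,318). Next I'll fit the poses.

```bash
cat > h.py <<'E'
import numpy as np
from scipy.optimize import least_squares
from scipy.spatial.transform import Rotation as R
from cell import robot, viewer
CM={n:viewer.camera_model(n) for n in("top","side")}
def proj(n,P):
    m=CM[n];T=np.linalg.inv(m["pose"]);p=np.atleast_2d(P)@T[:3,:3].T+T[:3,3]
    return np.c_[m["cx"]+m["fx"]*p[:,0]/-p[:,2], m["cy"]+m["fy"]*p[:,1]/p[:,2]]
E
cat > fit.py <<'E'
from h import *
L=lambda a,x0,y0,k,o:(np.array(a,float)-[o,0]+.5)/k-.5+[x0,y0]
# plate: order  upper+y, upper-y, lower-y, lower+y
pt=L([(33,91),(267,30),(340,291),(120,348)],135,120,4,0)
ps=L([(452,300),(421,29),(737,90),(797,343)],180,225,4,400)
PL=np.array([(.24,.1,0),(.24,-.1,0),(0,-.1,0),(0,.1,0)])
Rp=lambda yaw:R.from_euler('ZY',[yaw,-np.pi/6]).as_matrix()
def pl(p,Q): return Q@Rp(p[2]).T+[p[0],p[1],.035]
f=lambda p:np.r_[(proj("top",pl(p,PL))-pt).ravel(),(proj("side",pl(p,PL))-ps).ravel()]
r=least_squares(f,[.45,.2,.2]);p=r.x
print("plate",p,np.degrees(p[2]),r.fun.round(1))
for (a,b) in [((680,85),(733,318))]:
    ab=L([a,b],180,225,4,400)
    g=lambda q:(proj("side",pl(p,[(q[0],q[1],0),(q[2],q[3],0)]))-ab).ravel()
    print("ledge",least_squares(g,[.05,-.09,.05,.09]).x)
mt=L([(160,35),(262,75),(155,350),(43,310)],280,155,7,0)
ms=L([(385,118),(440,50),(695,148),(645,212)],228,150,6,360)
MB=np.array([(.08,.031,.036),(.08,-.031,.036),(-.08,-.031,.036),(-.08,.031,.036)])
me=lambda q:MB@R.from_euler('z',q[2]).as_matrix().T+[q[0],q[1],0]
f=lambda q:np.r_[(proj("top",me(q))-mt).ravel(),(proj("side",me(q))-ms).ravel()]
r=least_squares(f,[.45,-.1,-.3]);q=r.x
print("meter",q,np.degrees(q[2]),r.fun.round(1))
np.savez("fit.npz",p=p,q=q)
print("toolR now",R.from_euler('xyz',robot.observe()["tool_rot"]).as_matrix().round(3))
E
python3 fit.py
```

```text
plate [0.47739922 0.22435505 0.29166292] 16.711054629992685 [ 0.2  0.2 -0.2  1.  -0.7  0.2 -0.1  0.1  0.2 -0.5 -0.3 -0.1 -0.8  0.3
 -0.2 -0.3]
ledge [ 0.04508771 -0.09575768  0.04511131  0.08827845]
meter [ 0.5529333  -0.16948174 -0.37623352] -21.556593027267784 [-0.5 -0.   0.6  0.8 -0.5  1.2 -0.4  0.2 -1.2 -0.4 -1.1 -0.8  0.3 -1.
  0.2  0.8]
toolR now [[-0.896  0.445 -0.001]
 [ 0.445  0.896 -0.001]
 [ 0.    -0.001 -1.   ]]
```

```bash
python3 -m creep '[[[18,-35,0,0,0,1],[18,-35,0,0,0,1],[18,-35,0,0,0,1],[18,-35,0,0,0,1],[18,-35,0,0,0,1]]]' -0.7; python3 -m creep '[[[18,-35,0,0,0,0],[18,-35,0,0,0,0],[18,-35,0,0,0,0],[18,-35,0,0,0,0],[18,-35,0,0,0,0]]]'; python3 -m creep '[[[18,-35,0,0,0,0],[18,-35,0,0,0,0],[18,-35,0,0,0,0],[18,-35,0,0,0,0],[0,0,0,0,0,0]]]'
```

```text
time: 0.52
tool_pos: [0.3216, 0.294, 0.4015]
tool_rot: [-3.139, -0.003, 2.784]
contact_force: [1.6, 0.3, 0.7]
opening: 0.0782
time: 0.93
tool_pos: [0.4128, 0.1098, 0.4008]
tool_rot: [-3.138, -0.005, 2.787]
contact_force: [1.2, 0.9, -0.1]
opening: 0.078
time: 1.35
tool_pos: [0.4882, -0.0439, 0.3997]
tool_rot: [-3.137, -0.004, 2.781]
contact_force: [-0.8, -0.3, 0.0]
opening: 0.0783
```

```bash
python3 -m creep '[[[16,-31,0,0,0,0],[16,-31,0,0,0,0],[16,-31,0,0,0,-1],[16,-31,0,0,0,0],[0,0,-30,0,0,0]]]'; python3 -m creep '[[[0,0,-30,0,0,0],[0,0,-30,0,0,0],[0,0,0,0,0,0]]]'
python3 - <<'E'
from h import *
import cv2
s=robot.observe();T=s["tool_pos"];Rt=R.from_euler('xyz',s["tool_rot"]).as_matrix()
im=viewer.read_camera("wrist");print(s["tool_pos"],s["tool_rot"])
m=viewer.camera_model("wrist");M=m["mount"]
d=np.load("fit.npz");q=d["q"]
B=np.array([(x,y,z) for z in(0,.036) for x,y in((.08,.031),(.08,-.031),(-.08,-.031),(-.08,.031))])
W=B@R.from_euler('z',q[2]).as_matrix().T+[q[0],q[1],0]
t=(W-T)@Rt; c=(t-M[:3,3])@M[:3,:3]; v=np.c_[c[:,0],-c[:,1],-c[:,2]]
rho=np.hypot(v[:,0],v[:,1]);th=np.arctan2(rho,v[:,2])
px=np.c_[m["cx"]+m["fx"]*th*v[:,0]/rho,m["cy"]+m["fy"]*th*v[:,1]/rho];print(px.round(1))
for a in px[4:]: cv2.circle(im,tuple(int(round(i)) for i in a),2,(0,255,0),-1)
for a in px[:4]: cv2.circle(im,tuple(int(round(i)) for i in a),2,(255,255,0),-1)
cv2.imwrite("pics/w1.png",im)
E
```

```text
time: 1.77
tool_pos: [0.5548, -0.1746, 0.3725]
tool_rot: [-3.137, 0.003, 2.761]
contact_force: [0.8, 0.4, 0.1]
opening: 0.0782
time: 2.02
tool_pos: [0.5539, -0.176, 0.3049]
tool_rot: [-3.137, -0.005, 2.757]
contact_force: [-0.8, 0.6, -0.3]
opening: 0.0779
[ 0.55393622 -0.17597246  0.30487772] [-3.13729916 -0.00508033  2.75694786]
[[287.  251.5]
 [230.2 252. ]
 [225.6  99.8]
 [291.   99.6]
 [290.7 268.9]
 [227.7 269.5]
 [221.7  99.5]
 [296.4  99.3]]
```

View pics/w1.png

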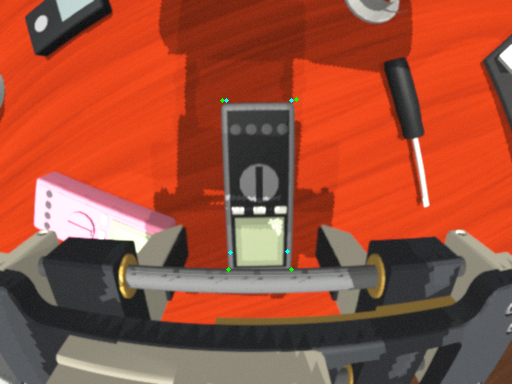

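The wrist view confirms the fit. The predicted corners (green) lie within about 4 px of the meter at (223–295, 104–268), it is aligned with the jaws, and the pink decoy is clear of the left finger. I'll go down and grip.

```bash
python3 -m creep '[[[0,4,-30,0,0,0],[0,3,-30,0,0,0],[0,0,-30,0,0,0],[0,0,-20,0,0,0],[0,0,0,0,0,0]]]'; python3 -m creep '[[[0,0,-6,0,0,0],[0,0,0,0,0,0]]]'
```

```text
time: 2.48
tool_pos: [0.5582, -0.1679, 0.2054]
tool_rot: [-3.137, 0.015, 2.759]
contact_force: [-0.4, -0.1, -0.4]
opening: 0.0781
time: 2.65
tool_pos: [0.5595, -0.1676, 0.2024]
tool_rot: [-3.136, 0.019, 2.761]
contact_force: [-0.4, 1.0, 0.0]
opening: 0.078
```

```bash
python3 -m creep '[[[-5,-1,-8,0.7,0.9,0],[0,0,-6,0,0,0],[0,0,-3,0,0,0],[0,0,0,0,0,0]]]'
```

```text
time: 2.98
tool_pos: [0.5559, -0.1693, 0.1898]
tool_rot: [3.141, 0.007, 2.761]
contact_force: [-0.3, 0.2, 0.2]
opening: 0.0779
```

```bash
python3 -m creep '[[[-1,0,-6,0.3,0.5,0],[0,0,-3,0,0,0],[0,0,0,0,0,0]]]'; python3 -m creep '[[[0,0,0,0,0,0],[0,0,0,0,0,0],[0,0,0,0,0,0],[0,0,0,0,0,0],[0,0,0,0,0,0]]]' 1 30; python3 -m creep '[[[0,0,0,0,0,0],[0,0,0,0,0,0]]]'
```

```text
time: 3.23
tool_pos: [0.555, -0.1696, 0.1809]
tool_rot: [3.139, -0.002, 2.76]
contact_force: [-0.2, 0.2, 0.4]
opening: 0.0781
time: 3.65
tool_pos: [0.555, -0.1697, 0.1805]
tool_rot: [3.14, -0.003, 2.761]
contact_force: [0.2, -0.4, -0.9]
opening: 0.0616
time: 3.82
tool_pos: [0.555, -0.1697, 0.1806]
tool_rot: [3.14, -0.003, 2.761]
contact_force: [-0.0, 0.5, -0.5]
opening: 0.0616
```

```bash
python3 -m creep '[[[0,0,10,0,0,0],[0,0,35,0,0,0],[0,0,40,0,0,0],[0,0,40,0,0,0],[0,0,40,0,0,0]]]'; python3 -m creep '[[[0,0,40,0,0,0],[0,0,30,0,0,0],[0,0,0,0,0,0]]]'
cat > tgt.py <<'E'
from h import *
import sys
d=np.load("fit.npz");p=d["p"]
Rp=R.from_euler('ZY',[p[2],-np.pi/6]).as_matrix();O=np.array([p[0],p[1],.035])
s=robot.observe();T=s["tool_pos"];Rt=R.from_euler('xyz',s["tool_rot"])
RT=Rp@np.diag([-1,1,-1])
g=np.array([float(a) for a in sys.argv[1:4]])/1000   # wanted TCP foot on meter back, plate frame mm
t=O+Rp@(g+[0,0,.1806])
foot=Rp.T@(T+Rt.as_matrix()@[0,0,.1806]-O)
print("foot in plate mm",(foot*1e3).round(1),"F plate",(Rp.T@s["contact_force"]).round(1),"M",s["torque"].round(2))
print("move mm",((t-T)*1e3).round(1),"rotvec deg",np.degrees((R.from_matrix(RT)*Rt.inv()).as_rotvec()).round(1),"dir x",Rp[:,0].round(3),"z",Rp[:,2].round(3))
E
python3 tgt.py 150 0 60
```

```text
time: 4.23
tool_pos: [0.5504, -0.1676, 0.3415]
tool_rot: [3.138, -0.03, 2.76]
contact_force: [1.6, -0.5, -2.6]
opening: 0.0619
time: 4.48
tool_pos: [0.5493, -0.1669, 0.4254]
tool_rot: [3.138, -0.016, 2.761]
contact_force: [-0.6, -0.4, -2.0]
opening: 0.0622
foot in plate mm [  65.4 -393.1  204.5] F plate [-1.6 -0.2 -1.4] M [-0.03 -0.09  0.01]
move mm [ -62.7  394.  -107. ] rotvec deg [ -1.6 -31.5  37.5] dir x [0.829 0.249 0.5  ] z [-0.479 -0.144  0.866]
```

```bash
python3 -m creep '[[[-5,33,0,0,0,4],[-5,33,0,0,0,4],[-5,33,0,0,0,4],[-5,33,0,0,0,4],[-5,33,0,0,0,4]]]'; python3 -m creep '[[[-5,33,0,0,0,4],[-5,33,0,0,0,4],[-5,33,0,0,0,4],[-5,33,0,0,0,4],[0,0,0,0,0,0]]]';python3 tgt.py 150 0 60
```

```text
time: 4.9
tool_pos: [0.5213, -0.0024, 0.4265]
tool_rot: [3.141, -0.013, 3.112]
contact_force: [1.2, 0.7, -4.0]
opening: 0.0621
time: 5.32
tool_pos: [0.4953, 0.1404, 0.4233]
tool_rot: [3.136, -0.021, -2.87]
contact_force: [-0.2, -0.2, -3.6]
opening: 0.0618
foot in plate mm [ 94.6 -84.5 185.3] F plate [-2.  -0.1 -3. ] M [ 0.05  0.04 -0.04]
move mm [  -8.7   86.7 -105. ] rotvec deg [  8.4 -30.1   1. ] dir x [0.829 0.249 0.5  ] z [-0.479 -0.144  0.866]
```

```bash
python3 -m creep '[[[-2,15,0,1.6,-5.5,0.2],[-2,15,0,1.6,-5.5,0.2],[-2,15,0,1.6,-5.5,0.2],[-2,15,0,1.6,-5.5,0.2],[-2,15,0,1.6,-5.5,0.2]]]'; python3 -m creep '[[[0,12,0,0.8,-2.5,0],[0,0,0,0,0,0]]]'; python3 tgt.py 150 0 30
```

```text
time: 5.73
tool_pos: [0.4829, 0.2178, 0.4187]
tool_rot: [3.135, 0.484, -2.851]
contact_force: [0.6, -0.3, -3.7]
opening: 0.0616
time: 5.9
tool_pos: [0.4805, 0.2312, 0.417]
tool_rot: [3.133, 0.532, -2.85]
contact_force: [-0.7, 0.2, -3.6]
opening: 0.062
foot in plate mm [196.7   7.3 147.8] F plate [-2.3  0.4 -2.8] M [-0.14  0.7   0.  ]
move mm [  20.5    0.2 -124.6] rotvec deg [-0.6  0.3 -0.2] dir x [0.829 0.249 0.5  ] z [-0.479 -0.144  0.866]
```

```bash
python3 -m creep '[[[5,0,-30,0,0,0],[5,0,-30,0,0,0],[5,0,-30,0,0,0],[4,0,-24,0,0,0],[0,0,0,0,0,0]]]';python3 tgt.py 145 0 10
python3 - <<'E'
from h import *
import cv2
s=viewer.read_camera("side");t=viewer.read_camera("top")
k=lambda i,x,y:cv2.resize(i[y:y+130,x:x+130],None,fx=3,fy=3,interpolation=cv2.INTER_CUBIC)
cv2.imwrite("pics/pre.png",np.hstack([k(s,165,205),k(t,125,100)]))
E
```

```text
time: 6.32
tool_pos: [0.4971, 0.2287, 0.2986]
tool_rot: [3.134, 0.522, -2.849]
contact_force: [-0.5, -1.6, -3.9]
opening: 0.0615
foot in plate mm [148.9  -0.2  37.6] F plate [-2.8 -1.3 -2.9] M [-0.22  0.7  -0.04]
move mm [  9.3   4.4 -26. ] rotvec deg [-0.3 -0.2 -0.2] dir x [0.829 0.249 0.5  ] z [-0.479 -0.144  0.866]
```

View pics/pre.png

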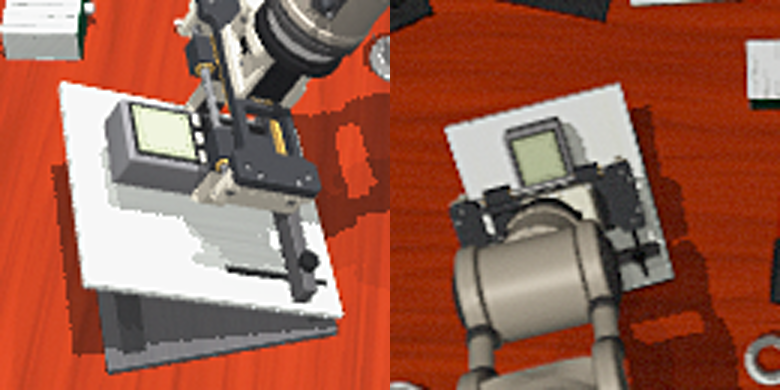

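The meter is held parallel above the plate, screen up, centred and clear of the ledge. I'll lower it along the plate normal, feeling for contact.

```bash
python3 -m creep '[[[5,2,-9,0,0,0],[5,1,-9,0,0,0],[4,1,-7,0,0,0],[0,0,0,0,0,0]]]';python3 tgt.py 147 0 3
```

```text
time: 6.75
tool_pos: [0.515, 0.2335, 0.2819]
tool_rot: [3.134, 0.539, -2.85]
contact_force: [-0.8, 0.0, -3.5]
opening: 0.0616
foot in plate mm [159.8  -0.7  13.9] F plate [-2.4  0.3 -2.6] M [-0.16  0.63 -0.02]
move mm [ -3.6   1.  -14.4] rotvec deg [-0.6  0.8 -0.2] dir x [0.829 0.249 0.5  ] z [-0.479 -0.144  0.866]
```

```bash
python3 -m creep '[[[-2,0,-6,-0.5,0.7,-0.2],[-1,0,-4,0,0,0],[0,0,0,0,0,0]]]';python3 tgt.py 147 0 1
```

```text
time: 7.0
tool_pos: [0.5123, 0.2337, 0.2719]
tool_rot: [3.141, 0.525, -2.85]
contact_force: [-0.0, 0.5, -4.3]
opening: 0.0621
foot in plate mm [150.1  -0.9   6.5] F plate [-2.   0.5 -3.8] M [-0.09  0.62  0.1 ]
move mm [ 0.   1.1 -6.1] rotvec deg [-0.1  0.1 -0. ] dir x [0.829 0.249 0.5  ] z [-0.479 -0.144  0.866]
```

```bash
python3 -m creep '[[[1,0.3,-1.7,0,0,0],[0,0,0,0,0,0]]]';python3 tgt.py 147 0 1;  python3 -m creep '[[[1,0.3,-1.7,0,0,0],[0,0,0,0,0,0]]]';python3 tgt.py 147 0 0
```

```text
time: 7.17
tool_pos: [0.5131, 0.2342, 0.27]
tool_rot: [3.141, 0.525, -2.85]
contact_force: [-0.6, -0.4, -3.5]
opening: 0.0619
foot in plate mm [149.8  -0.7   4.4] F plate [-2.4 -0.2 -2.7] M [-0.1   0.55 -0.01]
move mm [-0.7  0.7 -4.3] rotvec deg [-0.1  0.1 -0. ] dir x [0.829 0.249 0.5  ] z [-0.479 -0.144  0.866]
time: 7.33
tool_pos: [0.5141, 0.2346, 0.2685]
tool_rot: [3.141, 0.526, -2.85]
contact_force: [1.4, 0.1, -4.1]
opening: 0.0622
foot in plate mm [150.1  -0.6   2.6] F plate [-0.8 -0.3 -4.2] M [-0.13  0.61  0.02]
move mm [-1.3  0.4 -3.6] rotvec deg [-0.1  0.1 -0. ] dir x [0.829 0.249 0.5  ] z [-0.479 -0.144  0.866]
```

```bash
for i in 1 2; do python3 -m creep '[[[0.5,0.1,-0.9,0,0,0],[0,0,0,0,0,0]]]' >/dev/null;python3 tgt.py 147 0 0|head -1; done
```

```text
foot in plate mm [150.5  -0.6   1.6] F plate [-2.2 -0.7 -3.1] M [-0.14  0.63 -0.05]
foot in plate mm [150.6  -0.7   0.6] F plate [-1.1 -0.5 -3.1] M [-0.09  0.62 -0.01]
```

```bash
for i in 1 2; do python3 -m creep '[[[0.4,0.1,-0.7,0,0,0],[0,0,0,0,0,0]]]' >/dev/null;python3 tgt.py 147 0 0|head -1; done
```

```text
foot in plate mm [150.8  -0.7  -0. ] F plate [-1.3 -1.  -0.4] M [-0.13  0.87  0.04]
foot in plate mm [150.9  -0.7   0. ] F plate [-2.5  0.  -2.4] M [-0.14  0.63  0.06]
```

```bash
for i in 1 2; do python3 -m creep '[[[0.5,0.1,-0.9,0,0,0],[0,0,0,0,0,0]]]' >/dev/null;python3 tgt.py 147 0 0|head -1; done
```

```text
foot in plate mm [151.1  -0.7  -0. ] F plate [-1.4  0.2 -2.3] M [-0.07  0.61  0.02]
foot in plate mm [ 1.513e+02 -7.000e-01 -1.000e-01] F plate [-1.6 -0.6 -2.4] M [-0.07  0.72  0.02]
```

Contact with the plate is at foot z ≈ 0, which matches the fit. Next I'll slide down-slope towards the ledge.

```bash
python3 -m creep '[[[-4,-1.1,-2.5,0,0,0],[-4,-1.1,-2.5,0,0,0],[-4,-1.1,-2.5,0,0,0],[0,0,0,0,0,0]]]' >/dev/null;python3 tgt.py 132 0 0; for i in 1 2 3; do python3 -m creep '[[[-0.8,-0.1,-0.5,0,0,0]]]' >/dev/null;python3 tgt.py 127 0 0|head -1; done
```

```text
foot in plate mm [136.4  -0.4  -0.3] F plate [-2.8 -0.5  1.6] M [-0.06  0.97  0.1 ]
move mm [-3.  -0.3 -1.3] rotvec deg [-0.1  0.3 -0.1] dir x [0.829 0.249 0.5  ] z [-0.479 -0.144  0.866]
foot in plate mm [135.4  -0.2  -0.3] F plate [-0.7 -1.2  1.7] M [-0.08  0.66  0.05]
foot in plate mm [ 1.344e+02 -1.000e-01 -3.000e-01] F plate [-1.2  0.8  1.5] M [-0.06  0.73 -0.01]
foot in plate mm [ 1.337e+02  1.000e-01 -2.000e-01] F plate [-1.  -0.1 -0.5] M [-0.07  0.67  0.03]
```

```bash
for i in 1 2 3 4 5 ; do python3 -m creep '[[[-0.7,-0.2,-0.5,0,0,0]]]' >/dev/null;python3 tgt.py 127 0 0|head -1; done
```

```text
foot in plate mm [ 1.331e+02  1.000e-01 -2.000e-01] F plate [-1.5  0.6 -1.9] M [-0.06  0.72 -0.05]
foot in plate mm [132.3   0.2  -0.2] F plate [-1.3  0.  -2. ] M [-0.14  0.61 -0.01]
foot in plate mm [131.5   0.2  -0.3] F plate [-2.1 -0.5 -1.3] M [-0.04  0.55  0.05]
foot in plate mm [131.5   0.2  -0.2] F plate [ 1.5 -0.9 -3.2] M [-0.03  0.18 -0.08]
foot in plate mm [ 1.315e+02  2.000e-01 -1.000e-01] F plate [ 0.4  0.2 -3.3] M [ 0.    0.26 -0.03]
```

The slide stalled at foot x = 131.5, with Fx up about 3 N and the moment changed. That is roughly 4 mm earlier than I predicted, so I'll check by eye.

Run:
```python
from h import *
import cv2
s=viewer.read_camera("side");w=viewer.read_camera("wrist")
cv2.imwrite("pics/c1.png",np.hstack([cv2.resize(s[215:335,170:290],(400,400),interpolation=cv2.INTER_CUBIC),cv2.resize(w[:300,106:406],(400,400))]))
```

```text
(no output)
```

View pics/c1.png

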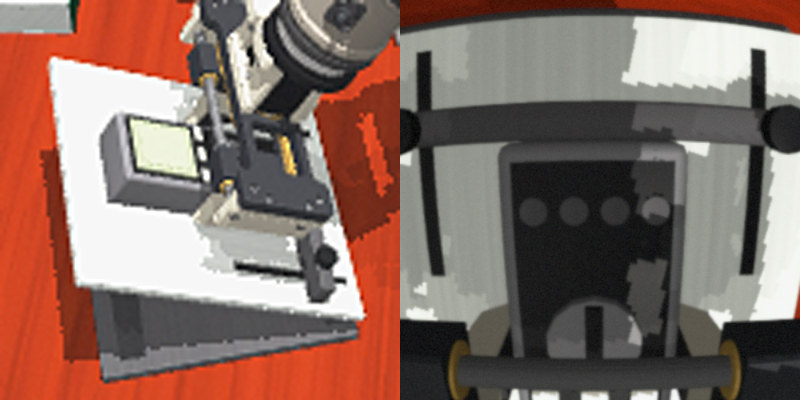

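The wrist view shows the tail edge square against the ledge bar, parallel and centred between the knobs, so the contact is real. I'll seat it gently and release.

```bash
python3 -m creep '[[[0.2,0.1,-0.9,0,0,0],[0.1,0,-0.8,0,0,0]]]';python3 tgt.py 131 0 0; python3 -m creep '[[[0,0,0,0,0,0],[0,0,0,0,0,0]]]' - 5; python3 tgt.py 131 0 0|head -1
```

```text
time: 9.6
tool_pos: [0.4997, 0.2311, 0.2566]
tool_rot: [3.141, 0.527, -2.85]
contact_force: [-7.0, -2.4, 7.0]
opening: 0.0617
foot in plate mm [131.5   0.2  -0.3] F plate [-2.9 -0.3  9.8] M [0.06 0.65 0.16]
move mm [-0.1 -0.1  0.3] rotvec deg [-0.1  0.2 -0. ] dir x [0.829 0.249 0.5  ] z [-0.479 -0.144  0.866]
time: 9.77
tool_pos: [0.4995, 0.2311, 0.2568]
tool_rot: [3.141, 0.527, -2.849]
contact_force: [0.5, 0.3, -2.6]
opening: 0.062
foot in plate mm [ 1.315e+02  2.000e-01 -1.000e-01] F plate [-0.8  0.2 -2.6] M [-0.09  0.36 -0.03]
```

```bash
python3 -m creep '[[[0,0,0,0,0,0],[0,0,0,0,0,0],[0,0,0,0,0,0],[0,0,0,0,0,0],[0,0,0,0,0,0]]]' -0.7; python3 tgt.py 131 0 0|head -1;python3 - <<'E'
from h import *
import cv2
s=viewer.read_camera("side");w=viewer.read_camera("wrist")
cv2.imwrite("pics/c2.png",np.hstack([cv2.resize(s[215:335,170:290],(400,400),interpolation=cv2.INTER_CUBIC),cv2.resize(w[:300,106:406],(400,400))]))
E
```

```text
time: 10.18
tool_pos: [0.5001, 0.2314, 0.2576]
tool_rot: [3.141, 0.529, -2.849]
contact_force: [-0.9, -0.8, -0.3]
opening: 0.0781
foot in plate mm [133.    0.3   0.3] F plate [-1.1 -0.5  0.3] M [-0.01  0.4  -0.03]
```

View pics/c2.png

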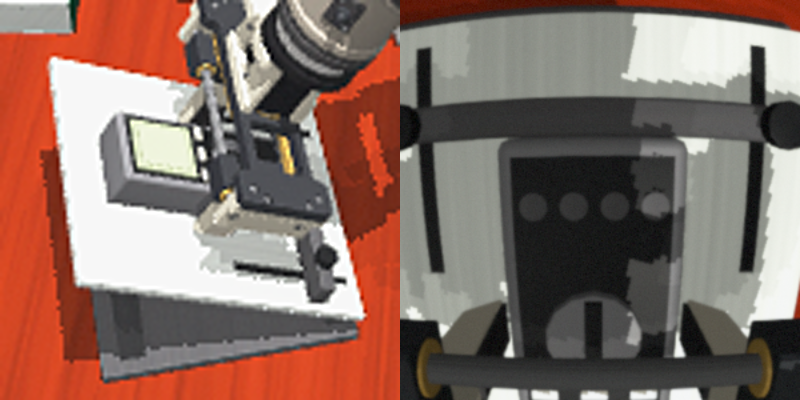

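The meter is released and has stayed against the ledge, with both fingers clear. I'll back off along the plate normal.

```bash
python3 -m creep '[[[-3,-1,5,0,0,0],[-5,-1.5,9,0,0,0],[-7,-2,13,0,0,0],[-10,-3,18,0,0,0],[-12,-3,20,0,0,0]]]';python3 tgt.py 131 0 60|head -1; python3 -m creep '[[[-12,-3,25,0,0,0],[-12,-3,25,0,0,0],[-12,-3,25,0,0,0],[-12,-3,25,0,0,0],[0,0,0,0,0,0]]]'
python3 - <<'E'
from h import *
import cv2
s=viewer.read_camera("side");t=viewer.read_camera("top")
cv2.imwrite("pics/f_s.png",s);cv2.imwrite("pics/f_t.png",t)
cv2.imwrite("pics/f.png",np.hstack([cv2.resize(s[215:335,170:290],(400,400),interpolation=cv2.INTER_CUBIC),cv2.resize(t[110:230,125:245],(400,400),interpolation=cv2.INTER_CUBIC)]))
E
```

```text
time: 10.7
tool_pos: [0.461, 0.2199, 0.3224]
tool_rot: [3.141, 0.522, -2.85]
contact_force: [1.1, 0.4, -0.4]
opening: 0.0776
foot in plate mm [128.6   0.6  76.8] F plate [ 0.8  0.1 -1. ] M [-0.02  0.34 -0.04]
time: 11.12
tool_pos: [0.406, 0.2061, 0.4334]
tool_rot: [3.141, 0.529, -2.849]
contact_force: [1.6, 0.5, 0.4]
opening: 0.078
```

View pics/f.png

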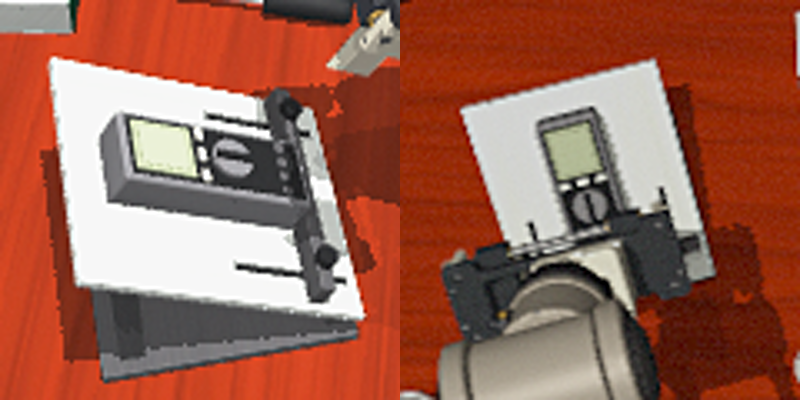

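Run:
```python
from h import *
import cv2
p=np.load("fit.npz")["p"];Rp=R.from_euler('ZY',[p[2],-np.pi/6]).as_matrix();O=np.array([p[0],p[1],.035])
s=cv2.imread("pics/f_s.png");s0=cv2.imread("pics/side0.png")
# ledge/knob shift between first and last side picture, near knob
t=s0[282:308,255:272];r=cv2.matchTemplate(s[277:313,250:277],t,cv2.TM_CCOEFF_NORMED);print(r.max(),cv2.minMaxLoc(r)[3],r.round(2)[3:8,3:8])
big=cv2.resize(s[215:335,170:290],None,fx=5,fy=5,interpolation=cv2.INTER_CUBIC)
B=np.array([(x,y,z) for z in(0,.036) for x,y in((.08,.031),(.08,-.031),(-.08,-.031),(-.08,.031))])+[.1295,0,0]
px=(proj("side",B@Rp.T+O)-[170,215]+.5)*5
for k in(0,4): cv2.polylines(big,[px[k:k+4].round().astype(int)],True,(0,255,0) if k else (255,0,255),1)
cv2.imwrite("pics/ov.png",big)
```

```text
0.9493664 (5, 5) [[0.46 0.57 0.6  0.49 0.33]
 [0.57 0.71 0.79 0.66 0.45]
 [0.62 0.8  0.95 0.81 0.57]
 [0.49 0.65 0.78 0.71 0.53]
 [0.33 0.45 0.55 0.54 0.4 ]]
```

View pics/ov.png

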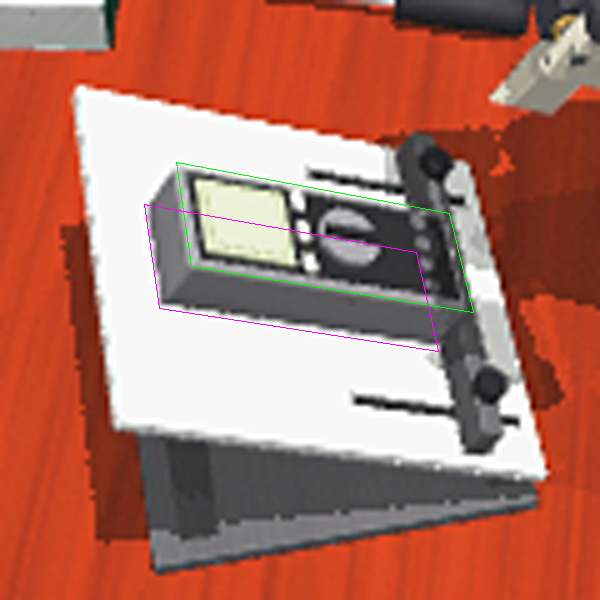

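The overlay matches: the meter lies flat at plate x ≈ 0.13, y ≈ 0, aligned with the slope and its tail on the ledge. The ledge knob shows no shift between the first and last side pictures. Handing in.

```bash
python3 -c "
from cell import robot
s=robot.observe();print(s['time'],s['contact_force'],s['qvel'].round(3));print(robot.hand_in())"
```

```text
11.2167 [-0.47815426 -0.16093956 -1.04436894] [-0.005  0.055  0.026  0.002 -0.014 -0.   ]
the job is handed in; nothing more can be done
None
```

The multimeter is on the sloping rest with its screen end up, and I handed the job in at about 11.2 s of the 54 s allowed. I gripped it across its width, lowered it onto the plate by feel and slid it down-slope. When the tail met the ledge (about 3 N), I pressed it flat with roughly 12 N, released it and backed off along the plate normal.

**Last checks:**
- **Position:** a model of the meter at plate x ≈ 0.130 m, y ≈ 0, lying flat and straight up the slope, matched the side picture to within about a pixel (2–3 mm). It stayed put when the fingers opened.
- **Ledge:** the knob showed no shift between the first and last side pictures, to the nearest pixel.
- **Robot:** after backing off, the gripper was clear of everything and the force readings were about 1 N, which is noise level.

**One disagreement:** the tail met the ledge about 4–5 mm higher up the plate than I had estimated from the first pictures. The wrist picture showed it was a real, square contact, so I trusted the feel. I did not re-measure the bystanders, but the arm passed well above them on every move and nothing disturbed showed in the final crops.

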